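# Hold the check weight cavity-up over the spill tray

## Task

The square steel check weight lying on the white rest is to have trimming shot added: one of its two ends has the deep adjusting cavity (a blind hole), the other only a shallow recess. Pick the weight up, turn it so that the cavity faces straight up, and finish while holding it still in the gripper like that, about 15 cm above the middle of the empty spill tray, ready for a colleague to fill; do not put it down or let go, and leave the other things on the table where they are.

Things in the scene. Friction and masses are not known exactly. Their poses are not given: they have to be found in the camera images.
- weight: check weight: plain square steel bar 36 x 36 x 64 mm, 0.5 kg (+-15 %), lying level on the white rest, its middle 38 mm above the table, the cavity end pointing any way round. Origin at its middle; own x runs along its length towards the end with the deep cavity, z is up at the start. The -x end has only a recess 22 mm across, 3 mm deep: from above the ends look alike
- cavity (a point): middle of the mouth of the deep adjusting cavity, a round blind hole 22 mm across and 36 mm deep in the weight's +x end face, 32 mm from the weight's middle; axes as the weight's. Its end is the lighter one (balance point about 2 mm from the middle, towards the other end)
- rest: fixed white plastic rest, 50 mm long (its x, along the weight at the start), 28 mm wide (its y), 20 mm high, under the weight and narrower than it, so that fingers pass on either side; origin at the middle of its underside on the table. Stands left or right of the middle of the table
- tray: fixed shallow steel spill tray, 180 x 180 mm outside, walls 4 mm thick and 25 mm high, empty; origin at the middle of its underside on the table. Stands on the other side of the table from the rest
- jar: closed jar, 48 mm across, 55 mm high, upright between the rest and the tray; origin under its middle; loose, to be left alone
- weight_s1: small round steel weight with a knob, 32 mm across, 46 mm high; origin under its middle; loose, to be left alone
- weight_s2: smaller round steel weight with a knob, 26 mm across, 37 mm high; origin under its middle; loose, to be left alone
- tape: roll core, a cardboard ring lying flat, 90 mm across, 24 mm high, at the back; origin under its middle; loose, to be left alone
- driver: screwdriver lying at the back; origin about its middle; loose, to be left alone
- brush: brush lying at the robot's right; origin about its middle; loose, to be left alone
- block: white plastic block 50 x 30 x 30 mm at the robot's left; origin under its middle; loose, to be left alone
Mind the look-alikes: they are no part of the job. Leave any blue look-alike of the weight alone.

How it is judged:
On the way:
1. the weight is lifted off its rest in the fingers (height (world z) of weight above 0.08 m and contact force between weight and the fingers above 2 N), for 0.2 s.
At the end, for the whole second after the job is handed in: the weight is held in the fingers (more than 2 N), cavity end up with its length within 0.27 rad (15 degrees) of vertical, its middle within 60 mm horizontally of the tray's middle and 90 to 300 mm above the tray's underside (so nothing else carries it), and still (angle between weight's own x axis and vertical below 0.27 rad and horizontal distance between weight and tray below 0.06 m and z of weight in the frame of tray between 0.09 and 0.3 m and contact force between weight and the fingers above 2 N and linear speed of weight below 0.03 m/s and angular speed of weight below 0.2 rad/s); the arm keeps its last pose, push and grip.
It fails at once if one of the other things on the table was moved by more than 30 mm (distance of any of jar, weight_s1, weight_s2, tape, driver, brush, block from where it was at the start of the episode above 0.03 m).
It also fails if it takes over 42 s, if anything falls off the work surface, if the arm or the gripper's body presses on something with over 40 N, if the wrist force passes 120 N, or if a joint passes its speed limit or range.

## Robot

A 6-joint arm with a two-finger parallel gripper is mounted at the origin on the work surface. World frame = base frame: x ahead of the robot, y to its left, z up, the work surface at z = 0. Lengths are in m, angles in rad, forces in N, time in s.
With the tool pointing down it reaches from about 0.35 to 0.875 m from the base axis. Payload 15.5 kg.
Tool frame: the origin (TCP) lies on the centre line of the jaws, within the pads' length; the fingertips stand 25 mm ahead of it and the grasp point (between the pads) lies 6 mm ahead of it; z points along the fingers, y is the line along which they close (so a half turn about z gives the same grasp; the last joint's range is limited). The gripper opens to 85 mm and grips with 20 to 120 N. Pads are 22 mm wide; open, the fingers measure 114 mm over their backs; the gripper's body (76 mm by 85 mm) begins 54 mm behind the grasp point. The pads swing forward as they close: fully open they stand 13 mm farther back than shut.
Start: joints at [-1.423, 0.494, 1.345, -0, 1.302, -0.096], TCP at [0.15, -0.607, 0.227] pointing down, gripper open.
Joint ranges: [-2.91, 2.91], [-0.82, 2.16], [0.22, 2.67], [-1.22, 4.37], [0.12, 2.79], [-3.08, 3.08]. Speed limits (rad/s): [1.89, 1.89, 2.57, 3.01, 3.01, 3.01].

## Interface

Orientations are given as a unit quaternion [x, y, z, w].
In Python, from workcell import * gives the robot as it stands.
- The arm moves only by the tool play_rows, never from a script. Its argument "plan" is a list of rows, each a list of 7 numbers: the opening, from -1 (shut) to 1 (fully open), then the shift along the tool's x, y, z in mm, then the turn, a rotation vector about the tool's x, y, z in degrees. A call has 1 to 5 rows; each row shifts and turns the commanded pose from where the row before left it, along the tool's axes as they then stand; what a row does not reach is not made up. A row lasts 1/12 s, in which the tool goes at most 41.7 mm and 7.16 degrees, less where a joint would pass 70% of its speed; a pose out of reach is approached as far as the arm can. A call with a gripper value outside its range is refused whole. The fingers move at their own pace and stop on an object; "force" is the grip in N (left out, the last holds). Time passes only in rows, so rows that do not move let the fingers close. It gives the time, the measured TCP pose, the force, the opening and the grip force at its end, in the units of the state.
- observe(): the state, without advancing time (a new reading comes with each control period).
- get_image(name): name is "scene" or "side" or "wrist"; returns a dict with "img" (480x640x3 uint8, blue, green, red), "fx", "fy", "cx", "cy" (pixels), "R" (3x3) and "t" (3): a world point X has camera coordinates R X + t. Camera axes: x right, y down, z forward; pixel columns grow to the right and rows downward; lengths in m; the calibration is good to about 2 mm. The wrist camera is an equidistant fisheye: a pixel r from the principal point sees the ray r / f radians off the axis. A picture is of the moment at which its call begins. There is no depth.
- job_done(): hands the job in; it is judged then, once.
Trained networks look in a picture, given as the dict that the camera call returned (one of the last four; its "shot" number tells which), for a name from the list of things; names that differ only in an ending like _2 or _b are one class to them, and where a whole thing is asked for, a point or a joint stands for the part that bears it (a point fixed in the world has none). Each returns a list of dicts, best first, with "confidence" (0 to 1); they miss things now and then, are a little off and sometimes report something else, mostly with a low value. They report only what shows in the picture. A call takes as long as a camera call. They do not tell look-alikes from the thing itself.
- find_in(query, picture): "location" ([x, y, z] in m, in world coordinates, good to about 4 mm: the middle of the surface that is visible of it).
The state is a dict: "t": time; "joint_positions": joint angles; "joint_vel": joint speeds; "joint_torque": joint torques, N m; "tool_pos": TCP position; "eef_rot": TCP orientation; "wrist_force": force on the tool from outside, world axes, zero at the start; "torque": the same for the moment, N m; "gripper_width": opening from 0.0 (shut) to 1.0 (fully open); "grasp_force": force on a finger pad.
Only numpy, scipy, OpenCV 4.12 (cv2) and the standard library are available. Lean on these libraries where they do the work, as an engineer would, in place of code of your own. Each camera call takes 0.05 s, during which the arm holds its last target. There are 200 camera calls.

## Working session

There is one attempt and no reset: what is moved stays moved. The work goes in short steps, Python scripts to look and compute and a tool call to move; the robot and the scene stay as the last step left them, time stands still between calls to the robot, and variables do not carry over. Pictures are saved under pics/ and viewed, at most 10 in all, crops included, and the job is handed in when it is done.

Besides the shell and the picture viewer there is one more tool, called after "Request:" as name(argument=value, ...), one argument or row to a line, values as JSON. play_rows: Moves the arm, as the interface text tells. Its arguments: {"type":"object","properties":{"plan":{"type":"array"},"force":{"type":"number"}},"required":["plan"]}

```bash
mkdir -p pics
cat > h.py <<'E'
from workcell import *
import numpy as np, cv2
from scipy.spatial.transform import Rotation as Ro
def proj(p,X):
    c=p["R"]@np.array(X)+p["t"]; return p["fx"]*c[0]/c[2]+p["cx"],p["fy"]*c[1]/c[2]+p["cy"]
def ray(p,u,v,z):
    d=np.array([(u-p["cx"])/p["fx"],(v-p["cy"])/p["fy"],1.]); R=np.array(p["R"]); o=-R.T@p["t"]; d=R.T@d
    return o+d*(z-o[2])/d[2]
E
python3 - <<'E'
from h import *
for n in ["scene","side"]:
    p=get_image(n); cv2.imwrite(f"pics/{n}0.png",p["img"])
    print(n,"cam",np.round(-np.array(p["R"]).T@p["t"],2))
    for q in ["weight","cavity","rest","tray","jar","weight_s1","tape","block"]:
        for r in find_in(q,p)[:3]:
            L=r["location"]; print(n,q,np.round(L,3),round(r["confidence"],2),np.round(proj(p,L)))
print(observe())
E
```

```text
scene cam [ 1.4  -0.54  0.86]
scene weight [0.622 0.166 0.029] 0.7 [408. 251.]
scene cavity [0.605 0.27  0.03 ] 0.96 [437. 234.]
scene cavity [0.515 0.192 0.058] 0.92 [391. 216.]
scene cavity [0.623 0.167 0.034] 0.74 [409. 249.]
scene tray [ 0.474 -0.209  0.001] 0.9 [241. 276.]
scene jar [0.46  0.01  0.034] 0.58 [318. 233.]
scene weight_s1 [ 0.591 -0.008  0.029] 0.76 [340. 267.]
scene weight_s1 [ 0.648 -0.038  0.022] 0.64 [342. 288.]
scene tape [ 0.753 -0.149  0.023] 0.92 [323. 337.]
scene block [0.372 0.46  0.024] 0.81 [435. 174.]
side cam [0.31 1.08 1.14]
side weight [0.498 0.211 0.059] 0.81 [320. 303.]
side weight [0.596 0.295 0.038] 0.71 [275. 330.]
side weight [0.604 0.19  0.034] 0.63 [282. 298.]
side cavity [0.595 0.294 0.036] 0.98 [276. 330.]
side cavity [0.609 0.188 0.036] 0.77 [280. 297.]
side cavity [0.496 0.21  0.059] 0.76 [321. 303.]
side rest [0.494 0.219 0.009] 0.42 [321. 318.]
side tray [ 0.478 -0.212  0.002] 0.75 [351. 213.]
side jar [0.495 0.211 0.055] 0.23 [321. 304.]
side weight_s1 [0.58  0.01  0.025] 0.65 [305. 253.]
side tape [ 0.745 -0.14   0.017] 0.69 [263. 215.]
side block [0.358 0.48  0.029] 0.95 [361. 414.]
{'t': 0.9, 'joint_positions': array([-1.42349812e+00,  4.93581523e-01,  1.34546542e+00, -4.68140584e-05,
        1.30250730e+00, -9.55400714e-02]), 'joint_vel': array([ 0.00110831,  0.00206352,  0.0001214 , -0.00154036,  0.00158619,
       -0.00070127]), 'joint_torque': array([-9.01775566e-04, -8.82012033e+01, -3.84263992e+01, -2.82751744e-04,
        1.29429933e-03,  1.46144174e-05]), 'tool_pos': array([ 0.15025295, -0.6066879 ,  0.2267002 ]), 'eef_rot': array([ 9.92636996e-01,  1.21127178e-01, -2.20652119e-05,  1.97849324e-05]), 'wrist_force': array([-0.12238559,  0.01347854,  0.8322052 ]), 'torque': array([-0.05350104, -0.01503644, -0.03024541]), 'grasp_force': 0.0, 'gripper_width': 1.0008516989216227}
```

View pics/scene0.png

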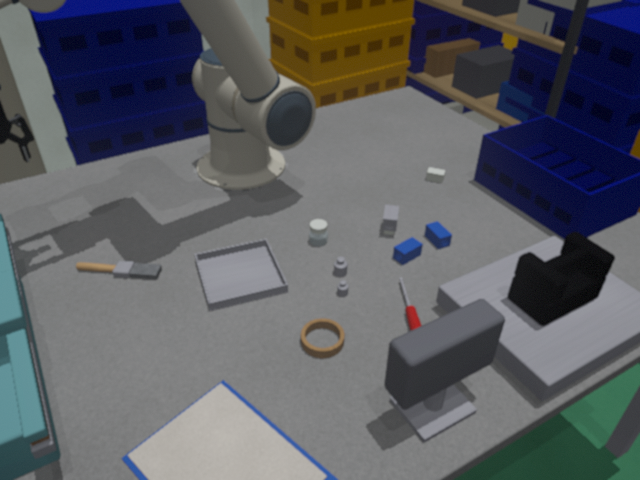

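View pics/side0.png

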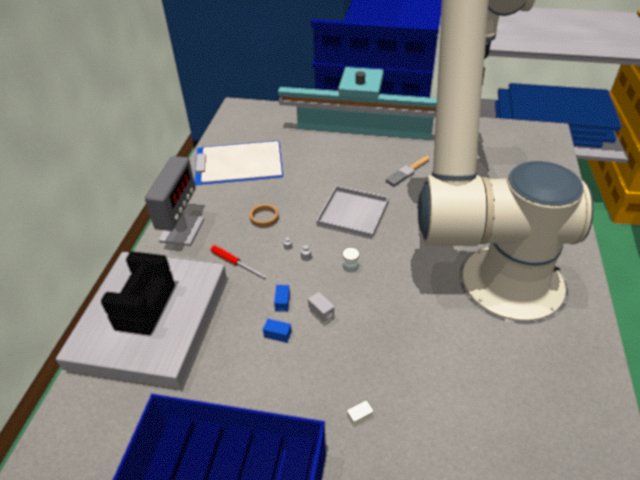

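Scene: the candidates are the grey bar at (391,218) and the two blue look-alikes at (407,250) and (438,234). In side they are at (321,306), (282,297) and (277,330). I choose the grey bar on the white rest and check it in one close crop.

Run:
```python
from h import *
a=cv2.imread("pics/scene0.png")[190:250,350:430]; b=cv2.imread("pics/side0.png")[280:340,280:360]
c=np.hstack([cv2.resize(x,(400,300),interpolation=cv2.INTER_CUBIC) for x in (a,b)])
cv2.imwrite("pics/crop.png",c)
```

```text
(no output)
```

View pics/crop.png

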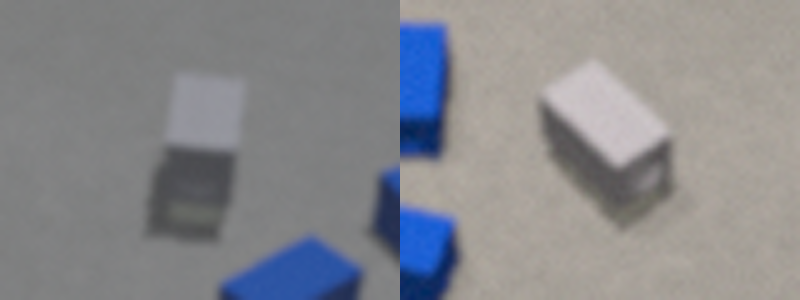

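The grey bar sits on the rest. The left half (scene) shows its +x/-y end, dark. The right half (side) shows its other end with a bright spot. Next I work out the axis and take a first wrist look.

Run:
```python
from h import *
P={n:get_image(n) for n in ("scene","side","wrist")}
S={"side":[(308.6,299),(318.4,292.4),(334,306.6),(323,313.4)],"scene":[(385,204.6),(399,205.6),(397.4,220.6),(383,219.6)]}
for n,c in S.items():
    X=np.array([ray(P[n],u,v,.056) for u,v in c]); print(n,X.round(3).tolist(),X.mean(0).round(3))
    for i in range(4):
        d=X[(i+1)%4]-X[i]; print(np.linalg.norm(d).round(3),np.degrees(np.arctan2(d[1],d[0])).round(1))
w=P["wrist"]; print({k:np.round(v,3).tolist() for k,v in w.items() if k in("fx","cx","cy","R","t")})
print("cam wrist",(-np.array(w["R"]).T@w["t"]).round(3))
cv2.imwrite("pics/w0.png",w["img"])
```

```text
side [[0.53, 0.199, 0.056], [0.509, 0.173, 0.056], [0.461, 0.213, 0.056], [0.485, 0.239, 0.056]] [0.496 0.206 0.056]
0.033 -128.7
0.062 140.1
0.035 47.7
0.06 -41.7
scene [[0.464, 0.209, 0.056], [0.486, 0.238, 0.056], [0.538, 0.194, 0.056], [0.516, 0.165, 0.056]] [0.501 0.201 0.056]
0.036 52.9
0.068 -40.2
0.036 -126.7
0.068 140.1
{'fx': 371.648, 'cx': 317.403, 'cy': 239.157, 'R': [[0.24, -0.971, -0.0], [-0.935, -0.231, 0.271], [-0.263, -0.065, -0.963]], 't': [-0.625, -0.036, 0.378]}
cam wrist [ 0.216 -0.59   0.374]
```

View pics/w0.png

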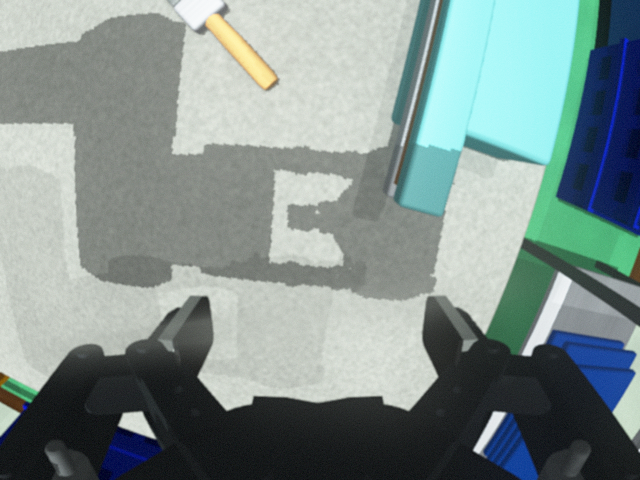

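The wrist view shows only the fingers, the brush at (240,50) and other furniture. The weight's middle is about (0.499, 0.204) and its axis lies at -40°/140°. I go to look at the -40° end from close by.

Request:
play_rows(
  plan=[
    [1,25.8,-21.9,3.1,0,0,0],
    [1,25.8,-21.9,3.1,0,0,0],
    [1,25.8,-21.9,3.1,0,0,0],
    [1,25.8,-21.9,3.1,0,0,0],
    [1,25.8,-21.9,3.1,0,0,0],
  ],
  force=60,
)

```text
t: 1.47
tool_pos: [0.2497, -0.468, 0.2111]
eef_rot: [0.993, 0.121, 0.0, 0.0]
wrist_force: [1.3, -0.1, 0.3]
gripper_width: 1.003
grasp_force: 0.0
```

Request:
play_rows(
  plan=[
    [1,25.8,-21.9,3.1,0,0,0],
    [1,25.8,-21.9,3.1,0,0,0],
    [1,25.8,-21.9,3.1,0,0,0],
    [1,25.8,-21.9,3.1,0,0,0],
    [1,25.8,-21.9,3.1,0,0,0],
  ],
)

```text
t: 1.88
tool_pos: [0.3488, -0.3307, 0.1957]
eef_rot: [0.993, 0.121, 0.0, 0.0]
wrist_force: [0.1, 0.1, -0.6]
gripper_width: 1.0
grasp_force: 0.0
```

Request:
play_rows(
  plan=[
    [1,25.8,-21.9,3.1,0,0,0],
    [1,25.8,-21.9,3.1,0,0,0],
    [1,25.8,-21.9,3.1,0,0,0],
    [1,25.8,-21.9,3.1,0,0,0],
    [1,25.8,-21.9,3.1,0,0,0],
  ],
)

```text
t: 2.3
tool_pos: [0.4478, -0.1933, 0.1802]
eef_rot: [0.993, 0.121, 0.0, 0.0]
wrist_force: [-0.6, -0.1, 0.5]
gripper_width: 1.002
grasp_force: 0.0
```

Request:
play_rows(
  plan=[
    [1,25.8,-21.9,3.1,0,0,0],
    [1,25.8,-21.9,3.1,0,0,0],
    [1,25.8,-21.9,3.1,0,0,0],
    [1,25.8,-21.9,3.1,0,0,0],
    [1,25.8,-21.9,3.1,0,0,0],
  ],
)

```text
t: 2.72
tool_pos: [0.5467, -0.0558, 0.1647]
eef_rot: [0.993, 0.121, 0.0, 0.0]
wrist_force: [0.1, -0.7, 0.1]
gripper_width: 1.002
grasp_force: 0.0
```

Request:
play_rows(
  plan=[
    [1,25.8,-21.9,3.1,0,0,0],
    [1,25.8,-21.9,3.1,0,0,0],
    [1,25.8,-21.9,3.1,0,0,0],
    [1,25.8,-21.9,3.1,0,0,0],
    [1,25.8,-21.9,3.1,0,0,0],
  ],
)

```text
t: 3.13
tool_pos: [0.6455, 0.0815, 0.149]
eef_rot: [0.993, 0.121, 0.0, 0.0]
wrist_force: [0.3, -0.7, -1.2]
gripper_width: 0.997
grasp_force: 0.0
```

Request:
play_rows(
  plan=[
    [1,0,0,0,0,0,6.75],
    [1,0,0,0,0,0,6.75],
    [1,0,0,0,0,0,6.75],
    [1,0,0,0,0,0,6.75],
    [1,0,0,0,0,0,6.75],
  ],
)

```text
t: 3.55
tool_pos: [0.6447, 0.08, 0.1491]
eef_rot: [0.985, -0.175, -0.0, 0.0]
wrist_force: [-0.3, 0.7, -0.5]
gripper_width: 1.004
grasp_force: 0.0
```

Request:
play_rows(
  plan=[
    [1,0,0,0,0,0,6.75],
    [1,0,0,0,0,0,6.75],
    [1,0,0,0,0,0,6.75],
    [1,0,0,0,0,0,0],
  ],
)

```text
t: 3.88
tool_pos: [0.6448, 0.0798, 0.1492]
eef_rot: [0.938, -0.346, 0.0, -0.0]
wrist_force: [-0.1, -0.5, 0.0]
gripper_width: 0.997
grasp_force: 0.0
```

Request:
play_rows(
  plan=[
    [1,0,0,0,0,-5,0],
    [1,0,0,0,0,-5,0],
    [1,0,0,0,0,-5,0],
    [1,0,0,0,0,-5,0],
    [1,0,0,0,0,0,0],
  ],
)

```text
t: 4.3
tool_pos: [0.6456, 0.0781, 0.1479]
eef_rot: [0.925, -0.336, -0.165, -0.061]
wrist_force: [0.4, -0.2, -0.8]
gripper_width: 0.998
grasp_force: 0.0
```

Run:
```python
from h import *
w=get_image("wrist"); cv2.imwrite("pics/w1.png",w["img"]); s=observe()
print(s["t"],s["tool_pos"].round(3),s["joint_positions"].round(2)); print(Ro.from_quat(s["eef_rot"]).as_matrix().round(3))
for q in("weight","cavity"):
    for r in find_in(q,w)[:4]: print(q,np.round(r["location"],3),round(r["confidence"],2))
```

```text
4.35 [0.645 0.079 0.148] [-0.08  0.74  1.14  0.2   1.55  2.16]
[[ 0.72  -0.643 -0.262]
 [-0.604 -0.766  0.221]
 [-0.343 -0.    -0.939]]
weight [0.585 0.268 0.012] 0.73
weight [0.513 0.193 0.057] 0.61
cavity [0.509 0.197 0.055] 0.93
cavity [0.585 0.269 0.015] 0.86
cavity [0.618 0.169 0.033] 0.57
```

View pics/w1.png

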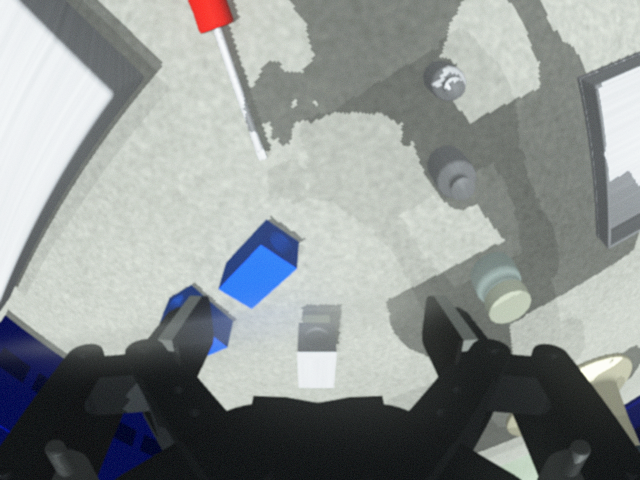

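The bar is at (318,350) between the fingers. Its -40° end face, in shade, is around (320,335). I enlarge it.

Run:
```python
from h import *
a=cv2.imread("pics/w1.png")[295:395,285:360].astype(float)
a=np.clip(255*(a/255)**0.6,0,255).astype(np.uint8)
cv2.imwrite("pics/c1.png",cv2.resize(a,(450,600),interpolation=cv2.INTER_CUBIC))
```

```text
(no output)
```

View pics/c1.png

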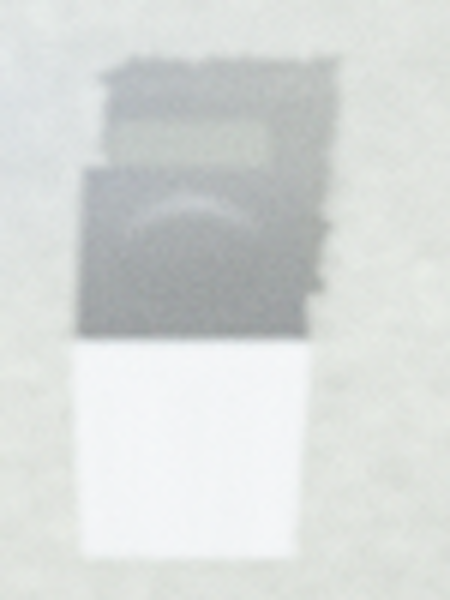

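The -40° end shows a thin bright crescent (about 3 mm wall) around a floor shaded like the face, so it is the shallow recess and the cavity should be at the 140° end. I go round to confirm, with tool x towards 140°, which is also the grasp yaw.

Request:
play_rows(
  plan=[
    [1,0,0,0,0,5,0],
    [1,0,0,0,0,5,0],
    [1,0,0,0,0,5,0],
    [1,0,0,0,0,5,0],
    [1,0,0,0,0,0,0],
  ],
)

```text
t: 4.87
tool_pos: [0.6427, 0.0822, 0.1507]
eef_rot: [0.94, -0.34, 0.003, 0.001]
wrist_force: [0.3, 1.8, -0.2]
gripper_width: 1.001
grasp_force: 0.0
```

Request:
play_rows(
  plan=[
    [1,-38,0,0,0,0,0],
    [1,-38,0,0,0,0,0],
    [1,-38,0,0,0,0,0],
    [1,-38,0,0,0,0,0],
    [1,-38,0,0,0,0,0],
  ],
)

```text
t: 5.28
tool_pos: [0.4977, 0.2033, 0.1497]
eef_rot: [0.94, -0.342, -0.0, -0.0]
wrist_force: [1.0, 1.2, -0.2]
gripper_width: 1.0
grasp_force: 0.0
```

Request:
play_rows(
  plan=[
    [1,-38,0,0,0,0,0],
    [1,-38,0,0,0,0,0],
    [1,-38,0,0,0,0,0],
    [1,-38,0,0,0,0,0],
    [1,-38,0,0,0,0,0],
  ],
)

```text
t: 5.7
tool_pos: [0.3523, 0.3257, 0.1498]
eef_rot: [0.94, -0.342, -0.0, -0.0]
wrist_force: [2.1, 1.1, -0.2]
gripper_width: 1.002
grasp_force: 0.0
```

Request:
play_rows(
  plan=[
    [1,0,0,0,0,0,-7],
    [1,0,0,0,0,0,-7],
    [1,0,0,0,0,0,-7],
    [1,0,0,0,0,0,-7],
    [1,0,0,0,0,0,-7],
  ],
)

```text
t: 6.12
tool_pos: [0.3537, 0.3249, 0.1497]
eef_rot: [0.999, -0.04, -0.0, -0.0]
wrist_force: [0.7, 0.5, 0.1]
gripper_width: 0.999
grasp_force: 0.0
```

Request:
play_rows(
  plan=[
    [1,0,0,0,0,0,-7],
    [1,0,0,0,0,0,-7],
    [1,0,0,0,0,0,-7],
    [1,0,0,0,0,0,-7],
    [1,0,0,0,0,0,-7],
  ],
)

```text
t: 6.53
tool_pos: [0.3538, 0.3248, 0.1497]
eef_rot: [0.965, 0.262, 0.0, -0.0]
wrist_force: [0.1, -0.0, 0.4]
gripper_width: 1.006
grasp_force: 0.0
```

Request:
play_rows(
  plan=[
    [1,0,0,0,0,0,-7],
    [1,0,0,0,0,0,-7],
    [1,0,0,0,0,0,-7],
    [1,0,0,0,0,0,-7],
    [1,0,0,0,0,0,-7],
  ],
)

```text
t: 6.95
tool_pos: [0.3538, 0.3248, 0.1496]
eef_rot: [0.842, 0.54, 0.0, -0.0]
wrist_force: [0.5, 0.5, 0.3]
gripper_width: 1.0
grasp_force: 0.0
```

Request:
play_rows(
  plan=[
    [1,0,0,0,0,0,-7],
    [1,0,0,0,0,0,-7],
    [1,0,0,0,0,0,-7],
    [1,0,0,0,0,0,-7],
    [1,0,0,0,0,0,-7],
  ],
)

```text
t: 7.37
tool_pos: [0.3538, 0.3248, 0.1497]
eef_rot: [0.64, 0.768, 0.0, -0.0]
wrist_force: [0.1, -0.3, 0.1]
gripper_width: 1.002
grasp_force: 0.0
```

Request:
play_rows(
  plan=[
    [1,0,0,0,0,0,-7],
    [1,0,0,0,0,0,-7],
    [1,0,0,0,0,0,-7],
    [1,0,0,0,0,0,-7],
    [1,0,0,0,0,0,-7],
  ],
)

```text
t: 7.78
tool_pos: [0.3538, 0.3248, 0.1496]
eef_rot: [0.38, 0.925, 0.0, -0.0]
wrist_force: [0.3, 0.1, -0.6]
gripper_width: 1.0
grasp_force: 0.0
```

Request:
play_rows(
  plan=[
    [1,0,0,0,0,0,-5],
    [1,0,0,0,0,-6,0],
    [1,0,0,0,0,-7,0],
    [1,0,0,0,0,-7,0],
    [1,0,0,0,0,0,0],
  ],
)

```text
t: 8.2
tool_pos: [0.3525, 0.3257, 0.1493]
eef_rot: [0.336, 0.925, -0.06, 0.164]
wrist_force: [-1.2, -0.7, 0.2]
gripper_width: 1.0
grasp_force: 0.0
```

Run:
```python
from h import *
w=get_image("wrist"); cv2.imwrite("pics/w2.png",w["img"]); s=observe()
print(s["t"],s["tool_pos"].round(3),s["joint_positions"].round(2)); print(Ro.from_quat(s["eef_rot"]).as_matrix().round(3))
print({k:np.round(v,4).tolist() for k,v in w.items() if k in("R","t")})
a=w["img"][270:420,240:400].astype(float)
a=np.clip(255*(a/255)**0.6,0,255).astype(np.uint8)
cv2.imwrite("pics/c2.png",cv2.resize(a,(640,600),interpolation=cv2.INTER_CUBIC))
```

```text
8.25 [0.352 0.326 0.149] [ 0.86  0.43  1.81 -0.43  0.94  0.25]
[[-0.724  0.64   0.258]
 [ 0.602  0.768 -0.217]
 [-0.337 -0.002 -0.942]]
{'R': [[0.6422, 0.7666, 0.001], [0.6206, -0.5206, 0.5863], [0.45, -0.3759, -0.8101]], 't': [-0.4756, -0.1103, 0.2453]}
```

View pics/c2.png

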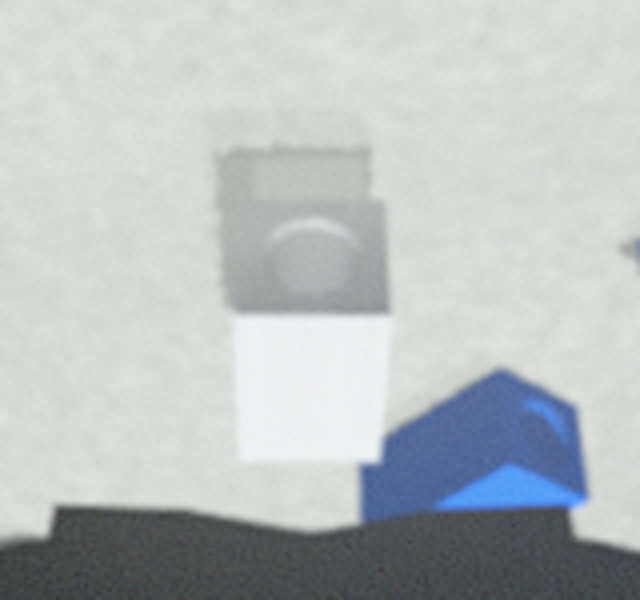

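This end, at about (317,334), has a crescent at the lower rim and what looks like a distinct floor disc, so it is less clear than I expected. I compare brightness profiles of both faces.

Run:
```python
from h import *
a=cv2.cvtColor(cv2.imread("pics/w1.png"),6).astype(int); b=cv2.cvtColor(cv2.imread("pics/w2.png"),6).astype(int)
print("A -40 end");print(a[320:354:1,298:338:2])
print("B 140 end");print(b[318:351:1,297:338:2])
```

```text
A -40 end
[[204 200 181 165 168 169 167 171 170 170 174 169 172 170 174 170 159 151
  154 155]
 [207 203 189 167 168 167 167 170 169 170 172 172 171 169 171 169 155 153
  152 153]
 [199 186 179 160 157 159 161 163 160 163 163 163 162 164 163 159 154 152
  149 152]
 [189 158 154 149 146 152 156 151 153 154 151 154 155 155 152 153 153 151
  152 154]
 [186 144 147 147 148 150 150 150 149 148 154 149 148 146 150 148 150 150
  149 150]
 [183 146 148 152 148 148 148 149 147 147 147 148 146 148 149 150 143 145
  147 153]
 [181 146 149 146 150 147 150 152 152 155 148 148 145 146 144 145 148 145
  144 149]
 [177 146 147 150 148 148 154 151 162 163 160 157 149 147 144 145 146 141
  145 143]
 [175 148 145 150 150 148 154 162 167 172 174 167 160 143 140 140 136 141
  140 147]
 [178 143 146 144 146 155 162 167 165 166 170 167 155 151 145 140 138 144
  140 144]
 [173 146 147 147 142 157 162 162 160 154 154 156 161 155 148 135 134 137
  141 141]
 [170 139 146 143 149 155 155 148 146 144 143 144 149 157 150 140 140 135
  136 138]
 [169 140 142 144 149 152 145 141 139 135 137 138 144 147 149 143 135 
[... 4048 characters left out ...]
0 116 119 118 122 119 126 127 127 130 121 114 120 113 115 118
  114 116 158]
 [139 125 122 116 119 119 119 117 118 120 117 125 115 118 113 114 116 118
  116 115 154]
 [140 121 117 114 118 117 112 112 115 117 115 116 115 111 115 114 116 116
  108 110 159]
 [151 123 112 111 113 113 112 108 112 113 118 115 116 107 110 112 109 112
  107 104 150]
 [175 133 119 121 120 120 118 116 124 124 120 122 118 118 110 112 107 112
  106 110 152]
 [189 171 162 162 163 158 156 162 161 159 158 162 162 156 146 142 148 145
  144 153 165]
 [204 210 208 214 211 206 207 205 210 210 206 209 209 208 206 204 204 201
  202 208 206]
 [204 225 229 232 231 229 229 227 227 227 229 230 228 229 231 224 229 227
  224 231 223]]
```

A (-40° end): inside the rim the shade follows the face, so it is a flat floor and the recess. B (140° end): the interior is a curved wall, brightest along the middle and unlike the face, so it is the deep cavity. Cavity is at 140°, which matches tool +x now. Next I measure the top face from this close view.

```bash
cat >> h.py <<'E'
def fray(p,u,v,z):
    d=np.array([(u-p["cx"])/p["fx"],(v-p["cy"])/p["fy"]]); r=np.linalg.norm(d)
    c=np.r_[d/r*np.sin(r),np.cos(r)]; R=np.array(p["R"]); o=-R.T@p["t"]; c=R.T@c
    return o+c*(z-o[2])/c[2]
def rel(target_p,yaw=None):
    s=observe(); M=Ro.from_quat(s["eef_rot"]).as_matrix(); return (M.T@(np.array(target_p)-s["tool_pos"])*1e3).round(1)
E
python3 - <<'E'
from h import *
w=get_image("wrist")
X=np.array([fray(w,u,v,.056) for u,v in [(298.25,349),(338,349),(335,385.5),(300.5,385.5)]])
print(X.round(4),X.mean(0).round(4))
f=(X[0]+X[1])/2; b=(X[2]+X[3])/2; d=f-b; print(np.linalg.norm(d),np.degrees(np.arctan2(d[1],d[0])))
E
```

```text
[[0.4604 0.212  0.056 ]
 [0.4834 0.2397 0.056 ]
 [0.5316 0.1988 0.056 ]
 [0.5089 0.1714 0.056 ]] [0.4961 0.2055 0.056 ]
0.06324911814306415 139.9309811119938
```

Centre (0.496, 0.2055), azimuth 139.9°, and length 63 mm and width 36 mm match the given sizes. I go over it, down, and close.

Request:
play_rows(
  plan=[
    [1,0,0,0,0,7,0],
    [1,0,0,0,0,7,0],
    [1,0,0,0,0,6,0],
    [1,0,0,0,0,0,0],
  ],
)

```text
t: 8.63
tool_pos: [0.3568, 0.3238, 0.1502]
eef_rot: [0.344, 0.939, 0.003, -0.004]
wrist_force: [0.2, -0.4, 0.7]
gripper_width: 1.002
grasp_force: 0.0
```

Request:
play_rows(
  plan=[
    [1,-37.2,0,0,0,0,0],
    [1,-37.2,0,0,0,0,0],
    [1,-37.2,0,0,0,0,0],
    [1,-37.2,0,0,0,0,0],
    [1,-37.2,0,0,0,0,0],
  ],
)

```text
t: 9.05
tool_pos: [0.4975, 0.2026, 0.1493]
eef_rot: [0.343, 0.939, -0.0, -0.0]
wrist_force: [-0.2, 1.7, 0.1]
gripper_width: 1.003
grasp_force: 0.0
```

Request:
play_rows(
  plan=[
    [1,0,0,0,0,0,0],
    [1,0,0,15,0,0,0],
    [1,0,0,15,0,0,0],
    [1,0,0,0,0,0,0],
  ],
)

```text
t: 9.38
tool_pos: [0.4951, 0.2035, 0.1171]
eef_rot: [0.343, 0.939, -0.001, -0.001]
wrist_force: [-0.4, 0.4, 0.4]
gripper_width: 0.999
grasp_force: 0.0
```

Run:
```python
from h import *
print(rel([.496,.2055,.046])); s=observe(); M=Ro.from_quat(s["eef_rot"]).as_matrix(); print(M.round(3),s["t"])
```

```text
[ 0.5  2.4 71.1]
[[-0.764  0.645 -0.004]
 [ 0.645  0.764 -0.002]
 [ 0.002 -0.004 -1.   ]] 9.3833
```

Request:
play_rows(
  plan=[
    [1,0,1.5,18,0,0,0],
    [1,0,0,18,0,0,0],
    [1,0,0,18,0,0,0],
    [1,0,0,17,0,0,0],
    [1,0,0,0,0,0,0],
  ],
)

```text
t: 9.8
tool_pos: [0.4958, 0.2051, 0.0462]
eef_rot: [0.343, 0.939, -0.002, -0.002]
wrist_force: [-1.9, 0.1, -1.1]
gripper_width: 1.0
grasp_force: 0.0
```

Request:
play_rows(
  plan=[
    [-1,0,0,0,0,0,0],
    [-1,0,0,0,0,0,0],
    [-1,0,0,0,0,0,0],
    [-1,0,0,0,0,0,0],
    [-1,0,0,0,0,0,0],
  ],
  force=70,
)

```text
t: 10.22
tool_pos: [0.4973, 0.2054, 0.0491]
eef_rot: [0.343, 0.939, -0.0, 0.0]
wrist_force: [-3.6, -3.4, 19.7]
gripper_width: 0.371
grasp_force: 67.6
```

Request:
play_rows(
  plan=[
    [-1,0,0,0,0,0,0],
    [-1,0,0,0,0,0,0],
    [-1,0,0,0,0,0,0],
    [-1,0,0,0,0,0,0],
  ],
)

```text
t: 10.55
tool_pos: [0.4972, 0.2054, 0.0492]
eef_rot: [0.343, 0.939, -0.0, 0.0]
wrist_force: [-4.7, -3.6, 16.3]
gripper_width: 0.376
grasp_force: 67.8
```

Request:
play_rows(
  plan=[
    [-1,0,0,-15,0,0,0],
    [-1,0,0,-30,0,0,0],
    [-1,0,0,-35,0,0,0],
    [-1,0,0,-35,0,0,0],
    [-1,0,0,-35,0,0,0],
  ],
)

```text
t: 10.97
tool_pos: [0.4964, 0.2055, 0.1998]
eef_rot: [0.343, 0.939, -0.001, -0.001]
wrist_force: [1.2, 0.5, -4.6]
gripper_width: 0.366
grasp_force: 69.8
```

Request:
play_rows(
  plan=[
    [-1,0,0,-30,0,0,0],
    [-1,0,0,-15,0,0,0],
    [-1,0,0,0,0,0,0],
    [-1,0,0,0,0,0,0],
  ],
)

```text
t: 11.3
tool_pos: [0.497, 0.2057, 0.2431]
eef_rot: [0.343, 0.939, -0.0, 0.0]
wrist_force: [-0.1, 0.5, -4.3]
gripper_width: 0.364
grasp_force: 69.8
```

Run:
```python
from h import *
for n in("side","scene"):
    p=get_image(n); s=observe()
    for q in("weight","cavity"):print(n,q,[(np.round(r["location"],3).tolist(),round(r["confidence"],2)) for r in find_in(q,p)[:4]])
u,v=proj(p,s["tool_pos"]); print(s["t"],s["tool_pos"].round(3),s["joint_positions"].round(2),rel([.476,-.21,.24]))
```

```text
side weight [([0.596, 0.296, 0.034], 0.8), ([0.489, 0.218, 0.237], 0.76), ([0.606, 0.191, 0.033], 0.67)]
side cavity [([0.594, 0.294, 0.034], 0.86), ([0.609, 0.188, 0.037], 0.79), ([0.49, 0.216, 0.245], 0.62)]
scene weight [([0.518, 0.195, 0.245], 0.75), ([0.619, 0.166, 0.032], 0.73), ([0.601, 0.276, 0.028], 0.68)]
scene cavity [([0.514, 0.192, 0.247], 0.82), ([0.619, 0.166, 0.034], 0.75), ([0.605, 0.267, 0.029], 0.71), ([0.752, -0.148, 0.019], 0.68)]
11.5 [0.496 0.205 0.241] [ 0.28  0.36  1.54 -0.    1.25 -0.59] [-251.9 -331.1    2.4]
```

The weight is held (wrist -4.5 N). I move it over the tray, turn the yaw so the tilt is mostly joint 4, then tilt.

Request:
play_rows(
  plan=[
    [-1,-21,-27.6,0,0,0,0],
    [-1,-21,-27.6,0,0,0,0],
    [-1,-21,-27.6,0,0,0,0],
    [-1,-21,-27.6,0,0,0,0],
    [-1,-21,-27.6,0,0,0,0],
  ],
)

```text
t: 12.02
tool_pos: [0.488, 0.0311, 0.2426]
eef_rot: [0.343, 0.939, -0.001, -0.001]
wrist_force: [1.7, -0.6, -4.6]
gripper_width: 0.366
grasp_force: 70.0
```

Request:
play_rows(
  plan=[
    [-1,-21,-27.6,0,0,0,0],
    [-1,-21,-27.6,0,0,0,0],
    [-1,-21,-27.6,0,0,0,0],
    [-1,-21,-27.6,0,0,0,0],
    [-1,-21,-27.6,0,0,0,0],
  ],
)

```text
t: 12.43
tool_pos: [0.4793, -0.1423, 0.2428]
eef_rot: [0.343, 0.939, -0.001, -0.001]
wrist_force: [1.8, -0.2, -3.4]
gripper_width: 0.362
grasp_force: 70.0
```

Request:
play_rows(
  plan=[
    [-1,-21,-27.6,0,0,0,0],
    [-1,-21,-27.6,0,0,0,0],
    [-1,0,0,0,0,0,0],
    [-1,0,0,0,0,0,6.7],
    [-1,0,0,0,0,0,6.7],
  ],
)

```text
t: 12.85
tool_pos: [0.4761, -0.2106, 0.2426]
eef_rot: [0.453, 0.892, -0.001, -0.001]
wrist_force: [-0.2, 0.2, -4.8]
gripper_width: 0.366
grasp_force: 70.2
```

Request:
play_rows(
  plan=[
    [-1,0,0,0,0,0,6.7],
    [-1,0,0,0,0,0,6.7],
    [-1,0,0,0,0,0,6.7],
    [-1,0,0,0,0,0,6.7],
    [-1,0,0,0,0,0,6.7],
  ],
)

```text
t: 13.27
tool_pos: [0.4763, -0.2098, 0.2427]
eef_rot: [0.69, 0.723, -0.001, -0.001]
wrist_force: [-0.0, -0.2, -4.1]
gripper_width: 0.365
grasp_force: 70.2
```

Request:
play_rows(
  plan=[
    [-1,0,0,0,0,0,6.7],
    [-1,0,0,0,0,0,6.7],
    [-1,0,0,0,0,0,6.7],
    [-1,0,0,0,0,0,6.7],
    [-1,0,0,0,0,0,0],
  ],
)

```text
t: 13.68
tool_pos: [0.4763, -0.2098, 0.2427]
eef_rot: [0.839, 0.543, -0.001, -0.0]
wrist_force: [-0.1, -0.0, -3.9]
gripper_width: 0.36
grasp_force: 70.2
```

Request:
play_rows(
  plan=[
    [-1,0,0,0,0,5,0],
    [-1,0,0,0,0,6,0],
    [-1,0,0,0,0,6,0],
    [-1,0,0,0,0,6,0],
    [-1,0,0,0,0,6,0],
  ],
)

```text
t: 14.1
tool_pos: [0.4769, -0.2105, 0.2438]
eef_rot: [0.809, 0.53, 0.212, -0.136]
wrist_force: [0.3, 0.9, -5.4]
gripper_width: 0.366
grasp_force: 70.4
```

Run:
```python
from h import *
s=observe(); print(s["t"],s["tool_pos"].round(3),s["joint_positions"].round(2)); print(Ro.from_quat(s["eef_rot"]).as_matrix().round(3))
```

```text
14.1 [ 0.477 -0.211  0.244] [-0.83  0.41  1.57  0.47  1.4  -0.56]
[[ 0.348  0.916  0.198]
 [ 0.801 -0.4    0.445]
 [ 0.487  0.004 -0.873]]
```

Tilt works as planned (joint 4 positive, tool x rising). I continue for the remaining 61°.

Request:
play_rows(
  plan=[
    [-1,0,0,0,0,6,0],
    [-1,0,0,0,0,6,0],
    [-1,0,0,0,0,6,0],
    [-1,0,0,0,0,6,0],
    [-1,0,0,0,0,6,0],
  ],
)

```text
t: 14.52
tool_pos: [0.4766, -0.2111, 0.2432]
eef_rot: [0.728, 0.476, 0.414, -0.268]
wrist_force: [0.0, 1.3, -5.0]
gripper_width: 0.363
grasp_force: 70.9
```

Request:
play_rows(
  plan=[
    [-1,0,0,0,0,6,0],
    [-1,0,0,0,0,6,0],
    [-1,0,0,0,0,6,0],
    [-1,0,0,0,0,6,0],
    [-1,0,0,0,0,6,0],
  ],
)

```text
t: 14.93
tool_pos: [0.4765, -0.211, 0.2426]
eef_rot: [0.596, 0.39, 0.589, -0.381]
wrist_force: [0.5, 0.2, -4.1]
gripper_width: 0.361
grasp_force: 71.6
```

Request:
play_rows(
  plan=[
    [-1,0,0,0,0,1,0],
    [-1,0,0,0,0,0,0],
    [-1,0,0,0,0,0,0],
  ],
)

```text
t: 15.18
tool_pos: [0.4767, -0.21, 0.243]
eef_rot: [0.594, 0.387, 0.591, -0.385]
wrist_force: [-0.3, -0.3, -4.1]
gripper_width: 0.361
grasp_force: 71.7
```

Run:
```python
from h import *
s=observe(); print(s["t"],s["tool_pos"].round(3),s["joint_positions"].round(2),s["grasp_force"]); print(Ro.from_quat(s["eef_rot"]).as_matrix().round(3))
I=[]
for n in("scene","side"):
    p=get_image(n); q=find_in("tray",p); print(n,[(np.round(r["location"],3),round(r["confidence"],2)) for r in q[:1]+find_in("weight",p)[:3]+find_in("cavity",p)[:3]])
    u,v=map(int,proj(p,s["tool_pos"])); I.append(cv2.resize(p["img"][v-50:v+50,u-65:u+65],(400,308),interpolation=cv2.INTER_CUBIC))
w=get_image("wrist")["img"]; I=np.vstack([np.hstack(I),np.hstack([cv2.resize(w,(384,288)),cv2.resize(w[280:420,220:420],(416,288),interpolation=cv2.INTER_CUBIC)])])
cv2.imwrite("pics/f.png",I)
```

```text
15.1833 [ 0.477 -0.21   0.243] [-1.09  0.92  1.56  1.01  1.96 -1.02] 71.73122137784958
[[ 0.001  0.915  0.403]
 [ 0.005 -0.403  0.915]
 [ 1.     0.001 -0.005]]
scene [(array([ 0.474, -0.213,  0.002]), 0.6), (array([ 0.497, -0.202,  0.251]), 0.94), (array([0.607, 0.274, 0.027]), 0.93), (array([0.619, 0.168, 0.031]), 0.71), (array([0.624, 0.171, 0.037]), 0.81), (array([0.605, 0.266, 0.032]), 0.64), (array([ 0.498, -0.202,  0.254]), 0.61)]
side [(array([ 0.474, -0.209,  0.003]), 0.62), (array([0.595, 0.294, 0.035]), 0.77), (array([ 0.478, -0.188,  0.25 ]), 0.71), (array([0.605, 0.189, 0.033]), 0.66), (array([0.606, 0.185, 0.039]), 0.98), (array([ 0.48 , -0.192,  0.258]), 0.71), (array([0.598, 0.293, 0.037]), 0.66)]
```

View pics/f.png

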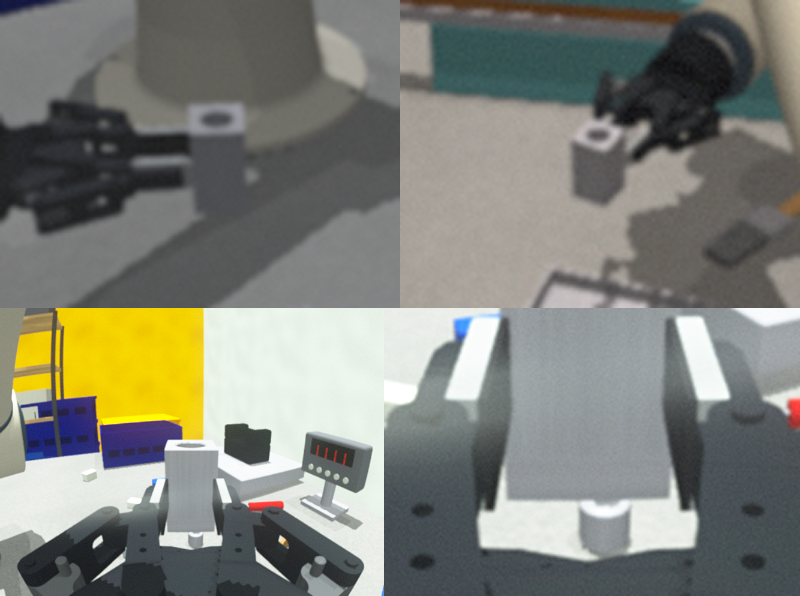

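Both outside views show a full dark round hole in the top face, scene crop (217,118) and side crop (600,134). The deep cavity is up and the weight is vertical, about 0.24 m over the tray. I lower it to about 16 cm.

Request:
play_rows(
  plan=[
    [-1,-15,0,0,0,0,0],
    [-1,-20,0,0,0,0,0],
    [-1,-20,0,0,0,0,0],
    [-1,-15,0,0,0,0,0],
    [-1,-8,0,0,0,0,0],
  ],
)

```text
t: 16.05
tool_pos: [0.4762, -0.2098, 0.1628]
eef_rot: [0.593, 0.386, 0.592, -0.387]
wrist_force: [1.0, -0.3, -4.0]
gripper_width: 0.36
grasp_force: 71.6
```

Request:
play_rows(
  plan=[
    [-1,0,0,0,0,0,0],
    [-1,0,0,0,0,0,0],
    [-1,0,0,0,0,0,0],
    [-1,0,0,0,0,0,0],
    [-1,0,0,0,0,0,0],
  ],
)

```text
t: 16.47
tool_pos: [0.4765, -0.2102, 0.1659]
eef_rot: [0.593, 0.387, 0.592, -0.386]
wrist_force: [-0.0, 0.8, -4.5]
gripper_width: 0.361
grasp_force: 71.7
```

Run:
```python
from h import *
s=observe(); x=Ro.from_quat(s["eef_rot"]).as_matrix()[:,0]
ok=s["grasp_force"]>20 and x[2]>.99 and .14<s["tool_pos"][2]<.2 and abs(s["wrist_force"]).max()<10
print(s["t"],s["tool_pos"].round(3),x.round(3),s["joint_vel"].round(3),s["wrist_force"].round(1),ok)
if ok: print(job_done())
```

```text
16.4667 [ 0.476 -0.21   0.166] [0.001 0.002 1.   ] [-0.     0.004  0.001 -0.    -0.002 -0.   ] [-0.   0.8 -4.5] True
the job is handed in; nothing more can be done
None
```

The job is handed in at 16.5 s: the weight is held still in the gripper with its deep cavity facing straight up, about 16 to 17 cm above the middle of the tray; the hand-in call did not return a verdict.

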